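Swing the prop rod up to its last notch to hold the curing box's hood fully open

TASK

The hood of the curing box on the desk is only ajar, its prop rod standing in one of the lower notches of the toothed rail under the hood's left edge. Push the rod's handle away from you so that the rod swings up and lifts the hood, past the notches until its tip has dropped into the last one, fully open, and leave it standing there with the hood resting on it. Go slowly, feel for the end stop instead of forcing the rod against it, never let the hood fall shut, and do not disturb the flux pot, solvent bottle or solder spool nearby.

Things in the scene. Friction and masses are not known exactly. Their poses are not given: they have to be found in the camera images.
- oven: Curing box: grey open steel base, 220 deep (x) x 150 wide (y) x 80 mm high, fixed to the desk; origin at the centre of its underside. Its +x axis points to the rear, away from its front with a control strip; +y to its left side, where the prop rod is; +z up. Hood hinge line: parallel to y at x = +110, z = 85 mm.
- hood (a joint): Angle (rad) of the white hood, 228 mm from hinge to front edge, 162 wide, 28 thick, about 0.2 kg, hinged at the rear top of the base. 0 = shut, grows as it opens; range 0 to 1.35. Nothing but the rod holds it up: it falls by its weight. About 0.5 in the lower notch, 0.75 in the middle one, 0.96 in the last one (each up to 0.1 more or less, as the rail is clamped).
- rod (a joint): Angle (rad) of the prop rod about its pivot on the box's left side, axis along the box's y. 0 = lying level towards the front, 1.57 = upright; pushing the handle to the rear makes it grow. About 0.98 in the lower notch, 1.30 in the middle one, 1.57 in the last one, 1.61 when the tip meets the end stop, each up to 0.14 more or less as the rail is clamped. The pivot is stiff (about 0.035 N m).
- rod_pivot (a point): Centre of the rod's pivot: box frame x = +20, y = +89, z = +55 mm. The steel rod is 8 mm thick and 150 mm long from here to the centre of its tip.
- rod_handle (a point): Middle of the rod's handle: smooth black plastic sleeve 14 mm thick, 56 mm long along the box's y, standing out to the left from the rod, 90 mm up the rod from the pivot. Its inner end is 40 mm and its outer end 96 mm left of the box's side wall. Height over the desk about 130 mm in the lower notch, 145 mm upright. Pushing it level to the rear takes up to about 12 N on the way over the teeth; the end stop is rigid; over 32 N, or a quick knock, would bend the rod.
- rod_tip (a point): Centre of the rod's tip: a cross roller 10 mm thick, 16 mm long, running under the steel rail of the hood's left edge. Three notches 24 mm apart; 7 mm teeth let it ride over towards the hinge only. Last notch: nearest the hinge, about 150 mm from it, but the rail is clamped up to 9 mm nearer or farther each time. A rigid end stop is met 3.5 mm past it; let go, the tip settles back into the notch.
- flux_pot: Brown pot with black lid, 47 mm across, 41 mm high, loose; origin under its centre.
- solvent_dropper: Small amber dropper bottle with black teat, 33 mm across, 102 mm high, loose, standing on the mouse mat; origin under its centre.
- solder_spool: Blue and white spool of solder, 55 x 98 x 28 mm, loose, its origin under its centre.

How it is judged:
By the outcome, as a careful person would: the job done as asked, in the order asked, and still so for the second after the job is handed in, with the robot touching nothing.
It also fails if it takes over 40 s, if anything falls off the work surface, if the arm or the gripper's body presses on something with over 40 N, if the wrist force passes 120 N, or if a joint passes its speed limit or range.

ROBOT

A 6-joint arm with a two-finger parallel gripper is mounted at the origin on a cart in front of the work surface, level with it; the furniture and walls round the work are solid. World frame = base frame: x ahead of the robot, y to its left, z up, the work surface at z = 0. Lengths are in mm, angles in rad, forces in N, time in s.
With the tool pointing down it reaches from about 300 to 775 mm from the base axis. Payload 14.6 kg.
Tool frame: the origin (TCP) lies between the finger pads; the fingertips stand 8 mm ahead of it and the grasp point (between the pads) lies 11 mm behind it; z points along the fingers, y is the direction in which the jaws open and shut (so a half turn about z gives the same grasp; the last joint's range is limited). The gripper opens to 94 mm and grips with 3 to 60 N. Pads are 16 mm wide; open, the fingers measure 119 mm over their backs; the gripper's body (75 mm by 177 mm) begins 78 mm behind the grasp point.
Start: joints at [-0.067, 0.3, 1.521, -0, 1.321, -0.067], TCP at [549.99, -0.002, 213.446] pointing down, gripper open.
Joint ranges: [-3.03, 3.03], [-0.79, 2.21], [0.23, 2.52], [-1.04, 4.18], [0, 3.07], [-2.55, 2.55]. Speed limits (rad/s): [2.22, 2.22, 2.57, 3.14, 3.14, 3.14].

INTERFACE

Orientations are given as [roll, pitch, yaw] about the fixed x, y, z axes, in that order (R = Rz(yaw) Ry(pitch) Rx(roll)).
In Python, from cell import manip, cams, models gives the robot as it stands. The module is installed in compiled form; this text tells all that it offers.
- The arm moves only by the shell command python3 -m pendant 'ROWS' [OPENING] [FORCE]. ROWS is JSON, a list that holds one entry, the list of rows, each a list of 4 numbers: the shift along the tool's x, y, z in cm, then the turn about the tool's z in rad. In form: [[[x, y, z, roll], ...]]. A call has 1 to 5 rows; each row is the pose to reach, as a shift and turn from the pose commanded when the call began, along the tool's axes at that moment; what a row does not reach only later rows make up. A row lasts 1/10 s, in which the tool goes at most 50 mm and 8.59 degrees, less where a joint would pass 70% of its speed; a pose out of reach is approached as far as the arm can. A call with a gripper value outside its range is refused whole. OPENING is the opening, from -1 (shut) to 1 (fully open), so that 0 is half open, set as the call begins (- or left out, the last holds). The fingers move at their own pace and stop on an object; FORCE is the grip in N (left out, the last holds). Time passes only in rows, so rows that repeat a pose let the fingers close. It gives the time, the measured TCP pose, the force and the opening at its end, in the units of the state.
- manip.read_state(): the state, without advancing time (a new reading comes with each control period).
- cams.camera(name): name is "scene" or "side" or "wrist"; returns a dict with "frame" (400x640x3 uint8, red, green, blue), "K" (3x3 intrinsics, pixels), "D" ([k1, k2, p1, p2, k3] as OpenCV has them; the pictures are not rectified), "pose" (4x4, takes a point from camera to world coordinates). Camera axes: x right, y down, z forward; pixel columns grow to the right and rows downward; lengths in mm; the calibration is good to about 2 mm. A picture is of the moment at which its call begins. There is no depth.
- manip.sign_off(): hands the job in, once; it reports no verdict.
Trained networks look in the newest picture that a camera, given by its name, has taken for a name from the list of things; names that differ only in an ending like _2 or _b are one class to them, and where a whole thing is asked for, a point or a joint stands for the part that bears it (a point fixed in the world has none). Each returns a list of dicts, best first, with "score" (0 to 1); they miss things now and then, are a little off and sometimes report something else, mostly with a low value. They report only what shows in the picture. A call takes as long as a camera call.
- models.regions_of(camera, name): "pixels" (400x640 bool, what is visible of it) and "point" ([column, row] in pixels, amid what is visible of it).
The state is a dict: "clock": time; "joints": joint angles; "qd": joint speeds; "effort": joint torques, N m; "eef_pos": TCP position; "eef_rot": TCP orientation; "wrist_force": force on the tool from outside, world axes, zero at the start; "moment": the same for the moment, N m; "finger_gap": finger opening in mm.
Only numpy, scipy, OpenCV 4.12 (cv2) and the standard library are available. Lean on these libraries where they do the work, as an engineer would, in place of code of your own. Each camera call takes 0.05 s, during which the arm holds its last target.

## Working session

There is one attempt and no reset: what is moved stays moved. The work goes in short steps, Python scripts to look and compute and a shell command to move; the robot and the scene stay as the last step left them, time stands still between calls to the robot, and variables do not carry over. Pictures are saved under pics/ and viewed, and the job is handed in when it is done.

```bash
mkdir -p pics; cat > h.py <<'E'
from cell import manip,cams,models
import numpy as np,cv2
def snap(n,f):
    c=cams.camera(n); cv2.imwrite('pics/'+f,c['frame'][:,:,::-1]); return c
def ray(c,uv):
    p=cv2.undistortPoints(np.array([[uv]],float),np.array(c['K']),np.array(c['D']))[0,0]
    P=np.array(c['pose']); d=P[:3,:3]@np.array([p[0],p[1],1]); return P[:3,3],d/np.linalg.norm(d)
def atz(c,uv,z):
    o,d=ray(c,uv); return o+d*(z-o[2])/d[2]
def proj(c,X):
    P=np.linalg.inv(np.array(c['pose'])); X=np.atleast_2d(X).astype(float)
    r,_=cv2.Rodrigues(P[:3,:3]); return cv2.projectPoints(X,r,P[:3,3],np.array(c['K']),np.array(c['D']))[0][:,0]
def tri(obs):
    A=np.zeros((3,3));b=np.zeros(3)
    for c,uv in obs:
        o,d=ray(c,uv);M=np.eye(3)-np.outer(d,d);A+=M;b+=M@o
    X=np.linalg.solve(A,b); return X,[np.round(proj(c,X)[0]-uv,1) for c,uv in obs]
E
python3 - <<'E'
from h import *
print(manip.read_state())
for n in ["scene","side","wrist"]:
    c=snap(n,n+'0.png'); print(n,np.round(c['pose'],2).tolist(),np.round(c['K'],1).tolist())
    for t in ["oven","rod","rod_handle","rod_tip","hood","flux_pot","solvent_dropper","solder_spool"]:
        for r in models.regions_of(n,t)[:2]: print(t,round(r['score'],2),np.round(r['point'],1),r['pixels'].sum())
E
```

```text
{'clock': 0.0, 'joints': array([-6.66193890e-02,  3.00503385e-01,  1.52159210e+00, -2.64557937e-05,
        1.32072268e+00, -6.65884995e-02]), 'qd': array([-1.01467911e-03, -4.49343889e-04,  1.87720918e-03, -7.36650523e-04,
        7.49066042e-05,  1.01229827e-03]), 'effort': array([-1.53750298e-03, -5.31805658e+01, -3.52735734e+01,  7.07558286e-02,
        2.43994006e-02, -4.79655944e-05]), 'eef_pos': array([ 5.49734875e+02, -2.65582084e-03,  2.12863963e+02]), 'eef_rot': array([-3.14036815e+00, -5.59769528e-05,  1.57077197e+00]), 'wrist_force': array([-0.74039753,  0.2336084 , -0.00366407]), 'moment': array([ 0.03820008, -0.00319741,  0.05463111]), 'finger_gap': 93.96389078526853}
scene [[-1.0, -0.08, 0.06, 481.03], [-0.1, 0.73, -0.68, 334.68], [0.01, -0.68, -0.73, 773.72], [0.0, 0.0, 0.0, 1.0]] [[401.0, 0.0, 323.8], [0.0, 401.0, 199.8], [0.0, 0.0, 1.0]]
oven 0.9 [370.3 228.3] 1253
rod 0.4 [235.3 204.8] 257
flux_pot 0.66 [390.  291.5] 497
solvent_dropper 0.62 [234.8 204.1] 226
side [[-0.85, -0.27, 0.45, 157.48], [-0.53, 0.44, -0.72, 326.19], [-0.0, -0.85, -0.52, 513.32], [0.0, 0.0, 0.0, 1.0]] [[441.3, 0.0, 322.8], [0.0, 441.3, 201.7], [0.0, 0.0, 1.0]]
oven 0.9 [348.  211.8] 11742
rod 0.88 [306.  215.2] 635
rod_handle 0.9 [306.3 211.9] 690
rod_tip 0.82 [305.5 213.1] 606
hood 0.73 [332.7 161.9] 2859
flux_pot 0.68 [356.8 310.3] 1090
solvent_dropper 0.89 [241.4 187.4] 555
solvent_dropper 0.4 [333.9 164.6] 2892
solder_spool 0.94 [436.2 208.8] 499
wrist [[1.0, 0.0, -0.0, 549.4], [0.0, -0.96, -0.27, 80.34], [-0.0, 0.27, -0.96, 384.51], [0.0, 0.0, 0.0, 1.0]] [[332.6, 0.0, 328.1], [0.0, 332.6, 206.1], [0.0, 0.0, 1.0]]
oven 0.98 [291.4 386.7] 6195
rod 0.98 [287.6 383.3] 853
rod_handle 0.9 [286.3 380.6] 862
rod_tip 0.81 [285.1 381.4] 832
hood 0.32 [291.2 382.1] 6086
flux_pot 0.7 [181.2 275.1] 1356
flux_pot 0.38 [285.5 383.5] 870
solvent_dropper 0.54 [466.9 390.5] 289
```

View pics/scene0.png

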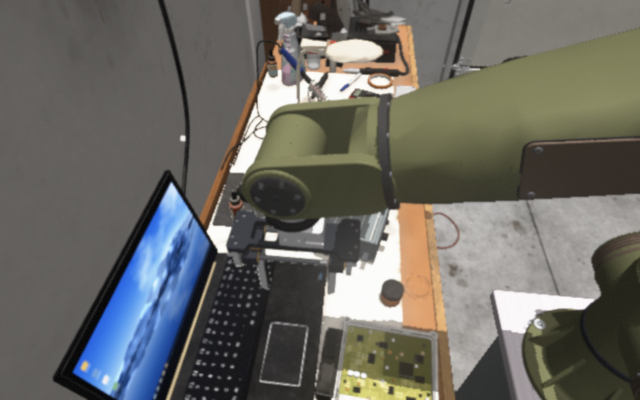

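View pics/side0.png

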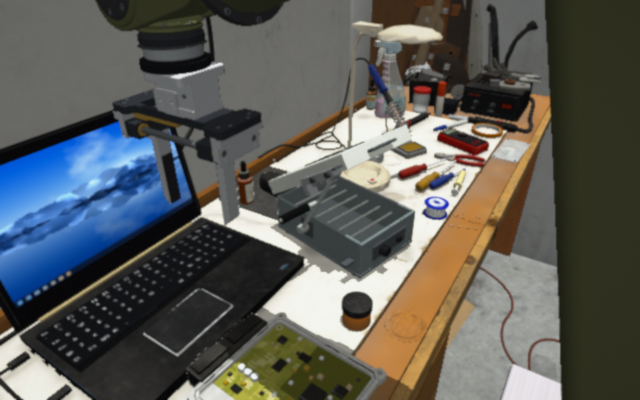

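View pics/wrist0.png

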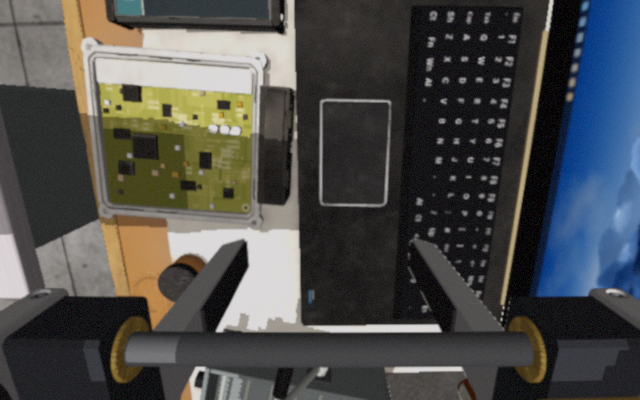

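```bash
python3 - <<'E'
import cv2
a=cv2.imread('pics/side0.png'); cv2.imwrite('pics/side0z.png',cv2.resize(a[120:290,215:425],None,fx=3.5,fy=3.5,interpolation=2))
E
```

```text
(no output)
```

View pics/side0z.png

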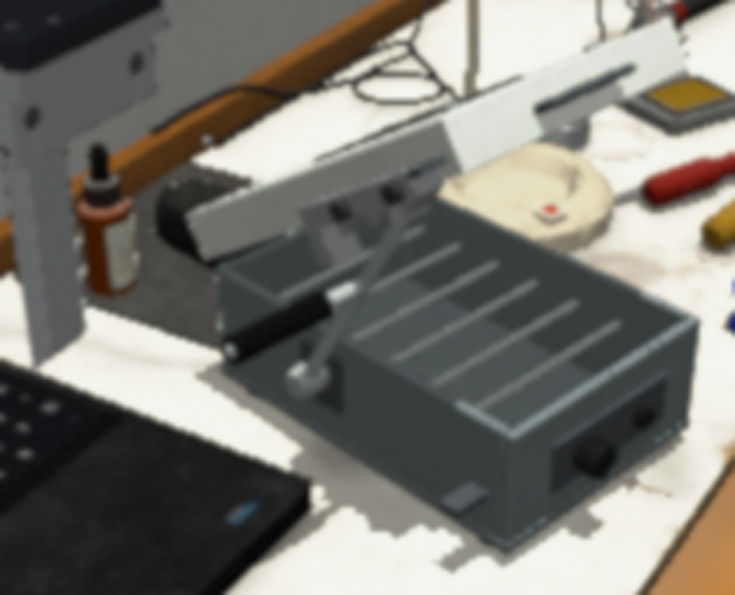

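```bash
cat >> h.py <<'E'
def B2W(p,X):
    x,y,a=p; c,s=np.cos(a),np.sin(a); X=np.atleast_2d(X).astype(float)
    return np.c_[x+c*X[:,0]-s*X[:,1], y+s*X[:,0]+c*X[:,1], X[:,2]]
E
python3 - <<'E'
from h import *
from scipy.optimize import least_squares
c=cams.camera('side')
uv=np.array([[512,437],[697,320],[507,548],[688,430],[222,270],[307,380]])/3.5+[215,120]
X=np.array([[-110,75,80],[-110,-75,80],[-110,75,0],[-110,-75,0],[110,75,80],[20,89,55]])
f=lambda p:(proj(c,B2W(p,X))-uv).ravel()
r=least_squares(f,[650,-200,0],x_scale=[10,10,.1]); p=r.x
print(p,np.round(r.fun.reshape(-1,2),1))
for th in(.85,.98,1.1): print(th,(proj(c,B2W(p,[[20-90*np.cos(th),y,55+90*np.sin(th)] for y in(115,171)]))-[215,120])*3.5)
print(B2W(p,[[20-90*np.cos(.98),143,130],[20,143,145],[20,89,55],[-110,75,0],[110,75,0]]))
for n,z in[("flux_pot",20),("solvent_dropper",50),("solder_spool",14)]:
    for q in models.regions_of('side',n)[:1]: print(n,q['point'],atz(c,q['point'],z))
E
```

```text
[ 5.00959546e+02 -2.97427632e+02 -2.38201530e-01] [[ 0.6 -1.4]
 [ 1.7 -2.5]
 [ 0.   4.1]
 [-0.1  1.1]
 [-2.1 -2.2]
 [-0.2 -1.3]]
0.85 [[346.48314185 329.82046928]
 [254.68156174 378.19287866]]
0.98 [[332.60426515 309.28332823]
 [240.39475249 356.52499148]]
1.1 [[318.8241989  291.86132086]
 [226.33636047 338.06807571]]
[[ 505.4199383  -151.35558121  130.        ]
 [ 554.13643476 -163.18450023  145.        ]
 [ 541.39484745 -215.65975109   55.        ]
 [ 411.76216533 -198.59025408    0.        ]
 [ 625.55022439 -250.50042461    0.        ]]
flux_pot [358.3, 311.4] [ 371.05926772 -114.94846261   20.        ]
solvent_dropper [242.4, 185.0] [ 746.11547405 -285.87208825   50.        ]
solder_spool [436.0, 207.6] [ 375.10845366 -474.12679165   14.        ]
```

```bash
python3 -m pendant '[[[-2,-1.5,0,0.05],[-4,-3,0,0.1],[-6,-4.5,0,0.15],[-8,-6,0,0.2],[-10,-7.4,0,0.24]]]' -1 20
python3 -m pendant '[[[0,0,0,0],[0,0,0,0],[0,0,0,0]]]'
python3 - <<'E'
from h import *
p=[500.96,-297.43,-.238]
W=None
c=snap('wrist','w1.png'); s=snap('side','s1.png')
for n in('wrist','side'):
    for r in models.regions_of(n,'rod_handle')[:1]: print(n,r['score'],r['point'])
for th in(.9,1.02,1.1):
    X=B2W(p,[[20-90*np.cos(th),y,55+90*np.sin(th)] for y in(115,171)]); print(th,np.round(proj(c,X)),np.round(proj(s,X)))
print(np.round(proj(c,B2W(p,[[-110,75,80],[-110,75,0],[-110,-75,80],[20,89,55]]))))
st=manip.read_state();print(st['clock'],st['eef_pos'],st['eef_rot'],st['wrist_force'],st['finger_gap'])
E
```

```text
clock: 2.05
eef_pos: [475.3, -100.7, 213.6]
eef_rot: [3.141, -0.0, 1.329]
wrist_force: [0.2, 0.0, 0.8]
finger_gap: 57.5
clock: 2.35
eef_pos: [476.4, -99.5, 213.5]
eef_rot: [3.141, -0.0, 1.332]
wrist_force: [-0.8, 0.1, -1.2]
finger_gap: 33.4
wrist 0.97 [393.5, 243.7]
side 0.87 [303.5, 214.6]
0.9 [[369. 292.]
 [371. 232.]] [[313. 212.]
 [286. 226.]]
1.02 [[380. 296.]
 [383. 234.]] [[309. 207.]
 [282. 220.]]
1.1 [[388. 298.]
 [391. 236.]] [[306. 203.]
 [280. 217.]]
[[291. 303.]
 [298. 268.]
 [295. 415.]
 [411. 279.]]
2.55 [476.25690159 -99.52729676 213.36167743] [-3.14146641e+00 -6.28036399e-05  1.33182881e+00] [-0.21907044 -0.36339742  0.02983033] 17.720301328962712
```

View pics/w1.png

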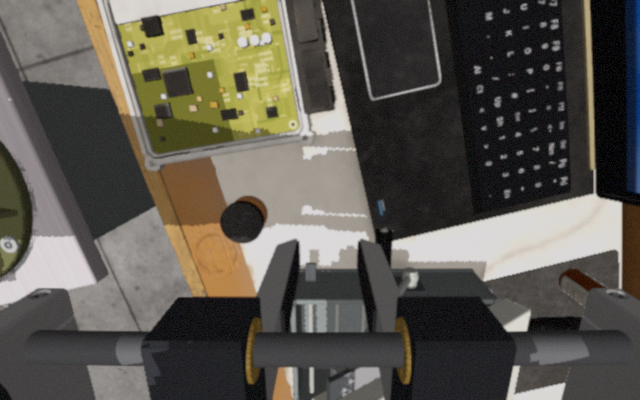

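View pics/s1.png

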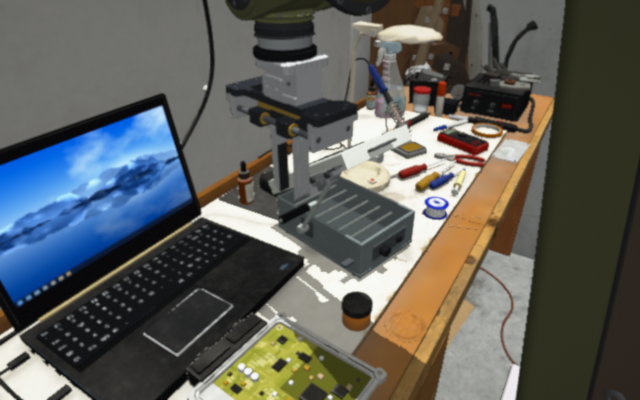

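```bash
python3 -m pendant '[[[-2,0,0,0],[-4,0,1,0],[-4,0,3,0],[-4,0,5,0],[-4,0,7,0]]]'
python3 -m pendant '[[[0,0,1,0],[0,0,2,0],[0,0,2.5,0],[0,0,2.5,0],[0,0,2.5,0]]]'
python3 - <<'E'
from h import *
c=snap('wrist','w2.png'); s=snap('side','s2.png')
st=manip.read_state();print(st['clock'],st['eef_pos'],st['wrist_force'],st['finger_gap'])
a=s['frame'][120:290,215:425,::-1]; cv2.imwrite('pics/s2z.png',cv2.resize(a,None,fx=3.5,fy=3.5,interpolation=2))
E
```

```text
clock: 3.05
eef_pos: [466.6, -138.7, 142.7]
eef_rot: [3.141, -0.0, 1.331]
wrist_force: [-0.1, -0.8, 0.3]
finger_gap: 0.5
clock: 3.55
eef_pos: [466.8, -138.9, 119.0]
eef_rot: [3.141, 0.0, 1.331]
wrist_force: [0.7, 1.3, 0.4]
finger_gap: 0.1
3.65 [ 466.80125819 -138.96733176  119.08257562] [-0.15601076  0.25301386  0.6853853 ] 0.1928692343567374
```

View pics/w2.png

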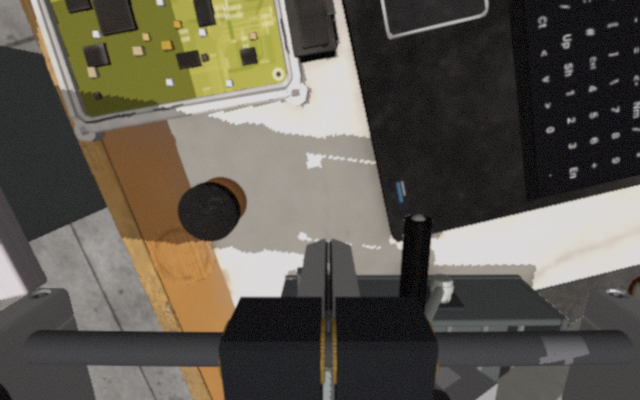

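View pics/s2z.png

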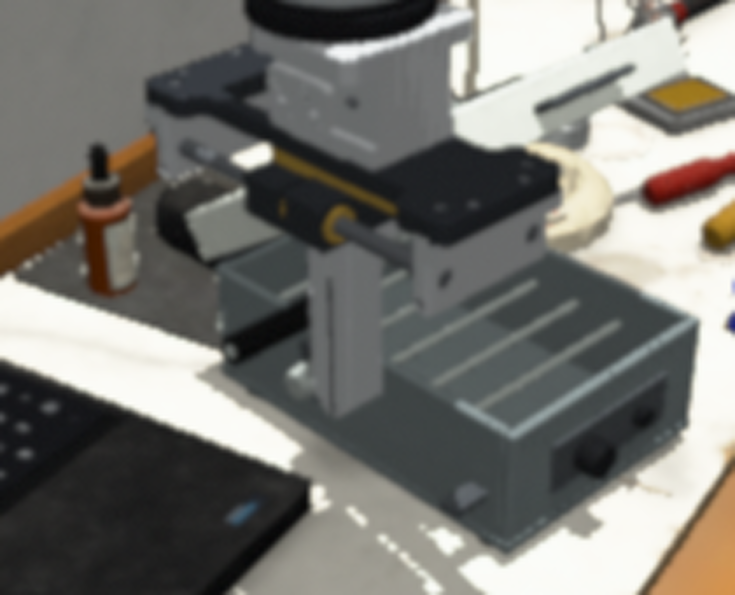

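```bash
python3 -m pendant '[[[0,0.4,0,0],[0,0.8,0,0],[0,1.2,0,0],[0,1.4,0,0],[0,1.6,0,0]]]'
python3 -m pendant '[[[0,0.1,0,0],[0,0.2,0,0],[0,0.3,0,0],[0,0.4,0,0],[0,0.5,0,0]]]'
python3 -m pendant '[[[0,0.1,0,0],[0,0.2,0,0],[0,0.3,0,0],[0,0.4,0,0],[0,0.5,0,0]]]'
```

```text
clock: 4.15
eef_pos: [482.2, -142.7, 118.4]
eef_rot: [-3.141, -0.0, 1.331]
wrist_force: [0.2, 0.3, -0.1]
finger_gap: 0.5
clock: 4.65
eef_pos: [486.9, -143.8, 118.4]
eef_rot: [-3.142, -0.0, 1.331]
wrist_force: [-0.9, 0.2, -0.3]
finger_gap: 0.4
clock: 5.15
eef_pos: [491.6, -145.0, 118.4]
eef_rot: [-3.141, -0.0, 1.331]
wrist_force: [-5.5, 1.9, 1.7]
finger_gap: 0.6
```

```bash
for i in 1; do python3 -m pendant '[[[0,0.1,0,0],[0,0.2,0,0],[0,0.3,0,0],[0,0.4,0,0],[0,0.5,0,0]]]'; done
python3 -m pendant '[[[0,0.1,0,0],[0,0.2,0,0],[0,0.3,0,0],[0,0.4,0,0],[0,0.5,0,0]]]'
python3 -m pendant '[[[0,0.1,0,0],[0,0.2,0,0],[0,0.3,0,0],[0,0.4,0,0],[0,0.5,0,0]]]'
```

```text
clock: 5.65
eef_pos: [495.9, -146.0, 118.2]
eef_rot: [-3.139, -0.0, 1.331]
wrist_force: [-6.2, 1.9, 2.0]
finger_gap: 0.1
clock: 6.15
eef_pos: [500.8, -147.2, 118.3]
eef_rot: [-3.14, -0.0, 1.331]
wrist_force: [-6.5, 1.1, 3.8]
finger_gap: 0.3
clock: 6.65
eef_pos: [505.7, -148.4, 118.3]
eef_rot: [-3.14, -0.0, 1.331]
wrist_force: [-6.4, 1.5, 2.8]
finger_gap: 0.6
```

```bash
python3 -m pendant '[[[0,0.1,0,0],[0,0.2,0,0],[0,0.3,0,0],[0,0.4,0,0],[0,0.5,0,0]]]'
python3 -m pendant '[[[0,0.1,0,0],[0,0.2,0,0],[0,0.3,0,0],[0,0.4,0,0],[0,0.5,0,0]]]'
python3 - <<'E'
from h import *
c=snap('wrist','w3.png'); s=snap('side','s3.png')
a=s['frame'][90:260,215:425,::-1]; a=cv2.resize(a,None,fx=2.5,fy=2.5,interpolation=2); b=cv2.resize(c['frame'][:,:,::-1],None,fx=.42,fy=.42)
cv2.imwrite('pics/m3.png',a)
E
```

```text
clock: 7.15
eef_pos: [511.2, -149.8, 118.4]
eef_rot: [-3.141, -0.0, 1.331]
wrist_force: [-3.6, 0.9, 1.9]
finger_gap: 0.4
clock: 7.65
eef_pos: [516.2, -151.1, 118.5]
eef_rot: [3.141, 0.0, 1.331]
wrist_force: [-0.9, 0.1, 0.2]
finger_gap: 0.3
```

View pics/m3.png

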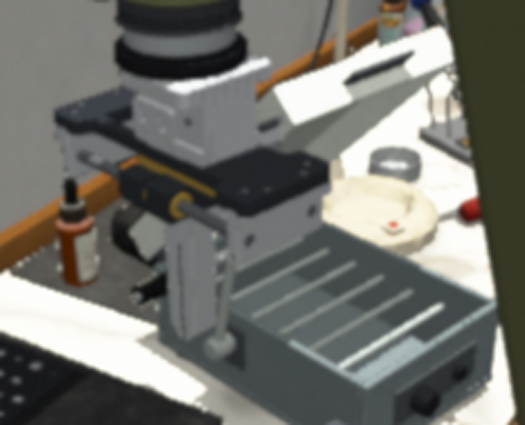

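View pics/w3.png

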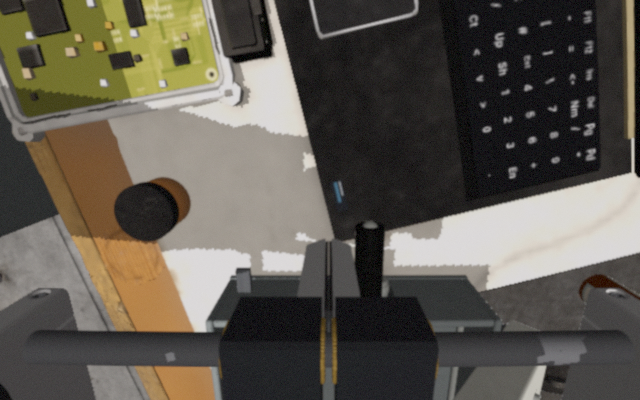

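```bash
python3 -m pendant '[[[0,0.1,0,0],[0,0.2,0,0],[0,0.3,0,0],[0,0.4,0,0],[0,0.5,0,0]]]'
python3 -m pendant '[[[0,0.1,0,0],[0,0.2,0,0],[0,0.3,0,0],[0,0.4,0,0],[0,0.5,0,0]]]'
python3 -m pendant '[[[0,0.1,0,0],[0,0.2,0,0],[0,0.3,0,0]]]'
```

```text
clock: 8.25
eef_pos: [520.8, -152.1, 118.4]
eef_rot: [-3.141, -0.0, 1.331]
wrist_force: [-5.7, 1.7, 1.7]
finger_gap: 0.4
clock: 8.75
eef_pos: [525.7, -153.3, 118.4]
eef_rot: [-3.141, -0.0, 1.331]
wrist_force: [-5.3, 0.5, 2.7]
finger_gap: 0.5
clock: 9.05
eef_pos: [528.7, -154.1, 118.5]
eef_rot: [-3.142, -0.0, 1.331]
wrist_force: [-4.6, 1.7, 2.1]
finger_gap: 0.3
```

```bash
python3 -m pendant '[[[0,0.1,0,0],[0,0.2,0,0]]]'
python3 -m pendant '[[[0,0.05,0,0],[0,0.1,0,0]]]'
```

```text
clock: 9.25
eef_pos: [530.7, -154.6, 118.4]
eef_rot: [3.141, 0.0, 1.331]
wrist_force: [-3.8, 0.4, 1.4]
finger_gap: 0.3
clock: 9.45
eef_pos: [531.7, -154.8, 118.5]
eef_rot: [3.141, 0.0, 1.331]
wrist_force: [-3.2, 0.7, 1.1]
finger_gap: 0.4
```

```bash
python3 -m pendant '[[[0,0.05,0,0],[0,0.1,0,0]]]'
```

```text
clock: 9.65
eef_pos: [532.6, -155.1, 118.5]
eef_rot: [3.141, 0.0, 1.331]
wrist_force: [-2.8, 0.5, 1.2]
finger_gap: 0.5
```

```bash
python3 -m pendant '[[[0,0.05,0,0],[0,0.1,0,0]]]'
```

```text
clock: 9.85
eef_pos: [533.6, -155.3, 118.5]
eef_rot: [3.141, 0.0, 1.331]
wrist_force: [-2.9, 0.7, 0.4]
finger_gap: 0.8
```

```bash
python3 -m pendant '[[[0,0.05,0,0],[0,0.1,0,0]]]'
```

```text
clock: 10.05
eef_pos: [534.5, -155.5, 118.4]
eef_rot: [3.142, -0.0, 1.331]
wrist_force: [-2.5, 0.7, 2.5]
finger_gap: 0.5
```

```bash
python3 -m pendant '[[[0,0.05,0,0],[0,0.1,0,0]]]'
```

```text
clock: 10.25
eef_pos: [535.5, -155.8, 118.4]
eef_rot: [3.142, -0.0, 1.331]
wrist_force: [-1.4, 0.4, 0.8]
finger_gap: 0.5
```

```bash
python3 -m pendant '[[[0,0.05,0,0],[0,0.1,0,0]]]'
```

```text
clock: 10.45
eef_pos: [536.5, -156.0, 118.5]
eef_rot: [3.141, -0.0, 1.331]
wrist_force: [-2.0, 0.1, 1.1]
finger_gap: 0.3
```

```bash
python3 -m pendant '[[[0,0.05,0,0],[0,0.1,0,0]]]'
```

```text
clock: 10.65
eef_pos: [537.5, -156.2, 118.4]
eef_rot: [3.142, 0.0, 1.331]
wrist_force: [-1.7, 0.5, 0.2]
finger_gap: 0.1
```

```bash
python3 -m pendant '[[[0,0.05,0,0],[0,0.1,0,0]]]'
```

```text
clock: 10.85
eef_pos: [538.4, -156.5, 118.5]
eef_rot: [3.141, 0.0, 1.331]
wrist_force: [-2.5, 0.6, 0.4]
finger_gap: 0.5
```

```bash
python3 -m pendant '[[[0,0.05,0,0],[0,0.1,0,0]]]'
python3 - <<'E'
from h import *
c=snap('wrist','w4.png'); s=snap('side','s4.png')
a=s['frame'][80:260,215:425,::-1]; cv2.imwrite('pics/m4.png',cv2.resize(a,None,fx=3.3,fy=3.3,interpolation=2))
p=[500.96,-297.43,-.238]
for r in models.regions_of('wrist','rod_handle')[:1]: print(r['point'])
for th in(1.3,1.4,1.5,1.6):
    X=B2W(p,[[20-90*np.cos(th),y,55+90*np.sin(th)] for y in(115,171)]); print(th,np.round(proj(c,X)).tolist())
E
```

```text
clock: 11.05
eef_pos: [539.4, -156.7, 118.5]
eef_rot: [3.141, 0.0, 1.331]
wrist_force: [-1.7, -0.2, 0.7]
finger_gap: 0.8
[371.5, 255.5]
1.3 [[314.0, 334.0], [312.0, 232.0]]
1.4 [[331.0, 336.0], [331.0, 234.0]]
1.5 [[348.0, 337.0], [350.0, 235.0]]
1.6 [[366.0, 337.0], [369.0, 235.0]]
```

View pics/m4.png

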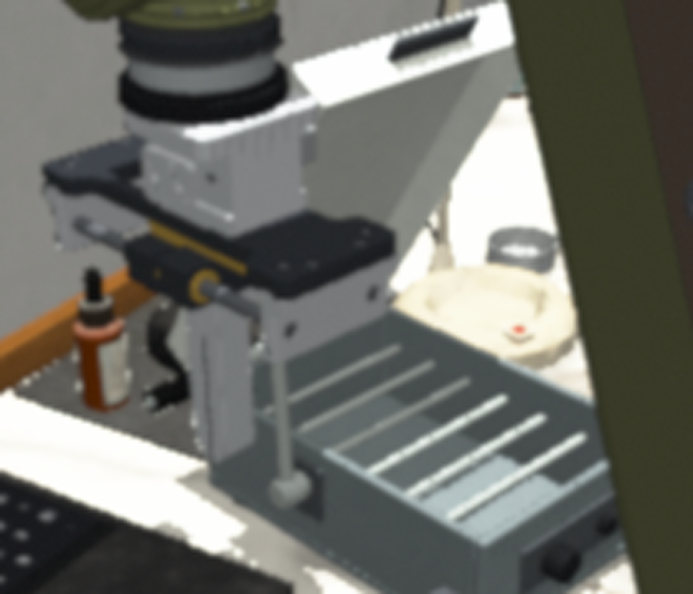

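View pics/w4.png

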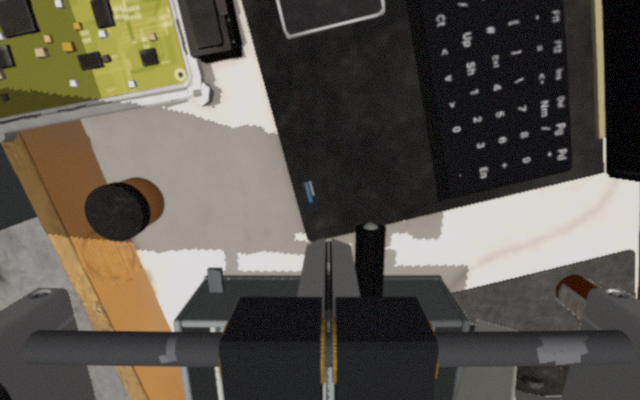

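```bash
python3 -m pendant '[[[0,0.05,0,0],[0,0.1,0,0]]]'
```

```text
clock: 11.4
eef_pos: [540.3, -156.9, 118.4]
eef_rot: [-3.141, 0.0, 1.331]
wrist_force: [-2.2, 1.3, 0.2]
finger_gap: 0.4
```

```bash
python3 -m pendant '[[[0,0.05,0,0],[0,0.1,0,0]]]'
```

```text
clock: 11.6
eef_pos: [541.2, -157.1, 118.4]
eef_rot: [-3.141, -0.0, 1.331]
wrist_force: [-1.8, -0.1, 1.0]
finger_gap: 0.0
```

```bash
python3 -m pendant '[[[0,0.05,0,0],[0,0.1,0,0]]]'
```

```text
clock: 11.8
eef_pos: [542.2, -157.4, 118.4]
eef_rot: [-3.141, 0.0, 1.331]
wrist_force: [-1.9, 0.1, 1.3]
finger_gap: 0.8
```

```bash
python3 -m pendant '[[[0,0.05,0,0],[0,0.1,0,0]]]'
```

```text
clock: 12.0
eef_pos: [543.2, -157.6, 118.4]
eef_rot: [-3.141, -0.0, 1.331]
wrist_force: [-4.2, 0.9, 2.1]
finger_gap: 0.3
```

```bash
python3 -m pendant '[[[0,0.03,0,0],[0,0.03,0,0]]]'
```

```text
clock: 12.2
eef_pos: [543.3, -157.6, 118.4]
eef_rot: [-3.141, -0.0, 1.331]
wrist_force: [-4.8, 1.6, 1.0]
finger_gap: 0.7
```

```bash
python3 -m pendant '[[[0,0.03,0,0],[0,0.03,0,0]]]'
```

```text
clock: 12.4
eef_pos: [543.3, -157.6, 118.4]
eef_rot: [-3.14, -0.0, 1.331]
wrist_force: [-6.2, 0.6, 3.7]
finger_gap: 0.3
```

```bash
python3 -m pendant '[[[0,0.03,0,0],[0,0.03,0,0]]]'
```

```text
clock: 12.6
eef_pos: [543.4, -157.6, 118.3]
eef_rot: [-3.14, -0.0, 1.331]
wrist_force: [-9.3, 3.1, 3.5]
finger_gap: 0.5
```

```bash
python3 -m pendant '[[[0,0.03,0,0],[0,0.03,0,0]]]'
```

```text
clock: 12.8
eef_pos: [543.5, -157.6, 118.3]
eef_rot: [-3.139, -0.0, 1.331]
wrist_force: [-10.1, 3.7, 5.2]
finger_gap: 0.1
```

```bash
python3 -m pendant '[[[0,0.03,0,0],[0,0.03,0,0]]]'
```

```text
clock: 13.0
eef_pos: [543.6, -157.6, 118.2]
eef_rot: [-3.138, -0.0, 1.331]
wrist_force: [-13.6, 3.0, 5.2]
finger_gap: 0.4
```

```bash
python3 -m pendant '[[[0,-0.1,0,0],[0,-0.2,0,0],[0,-0.3,0,0],[0,-0.4,0,0],[0,-0.5,0,0]]]'
python3 -m pendant '[[[0,-0.1,0,0],[0,-0.3,0,0],[0,-0.6,0,0],[0,-0.9,0,0],[0,-1.2,0,0]]]'
python3 - <<'E'
from h import *
c=snap('wrist','w5.png'); s=snap('side','s5.png')
a=s['frame'][80:260,215:425,::-1]; cv2.imwrite('pics/m5.png',cv2.resize(a,None,fx=3.3,fy=3.3,interpolation=2))
p=[500.96,-297.43,-.238]
for th in(1.3,1.4,1.5,1.6,1.7):
    X=B2W(p,[[20-90*np.cos(th),y,55+90*np.sin(th)] for y in(115,171)]); print(th,np.round(proj(c,X)).tolist(),np.round(proj(s,X)).tolist())
E
```

```text
clock: 13.5
eef_pos: [539.9, -156.8, 118.5]
eef_rot: [3.141, 0.0, 1.331]
wrist_force: [-0.9, 0.0, 0.0]
finger_gap: 0.4
clock: 14.0
eef_pos: [527.9, -153.9, 118.5]
eef_rot: [3.142, 0.0, 1.331]
wrist_force: [-0.6, 0.1, 0.6]
finger_gap: 0.6
1.3 [[337.0, 334.0], [337.0, 232.0]] [[299.0, 196.0], [273.0, 209.0]]
1.4 [[354.0, 336.0], [356.0, 234.0]] [[296.0, 193.0], [269.0, 206.0]]
1.5 [[371.0, 337.0], [376.0, 235.0]] [[292.0, 191.0], [266.0, 203.0]]
1.6 [[389.0, 337.0], [395.0, 235.0]] [[289.0, 189.0], [262.0, 201.0]]
1.7 [[406.0, 336.0], [414.0, 234.0]] [[285.0, 187.0], [259.0, 199.0]]
```

View pics/m5.png

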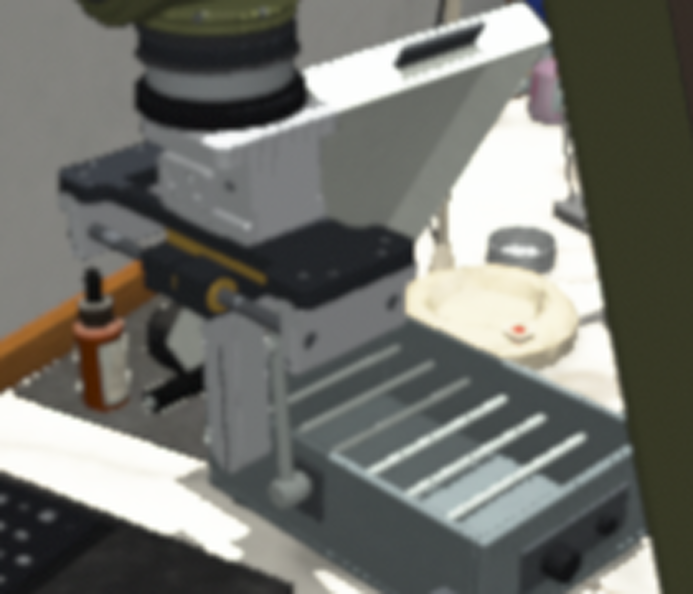

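View pics/w5.png

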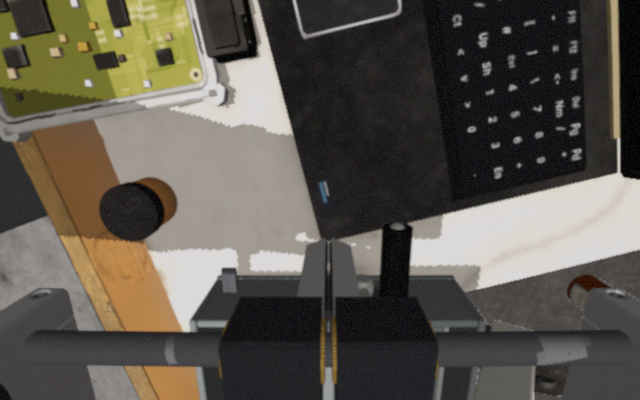

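```bash
python3 -m pendant '[[[0,-1,0,0],[0,-2.5,0,0],[1.5,-3.5,0,0],[3.5,-3.5,0,0],[5.5,-3.5,0,0]]]'
python3 -m pendant '[[[2,0,-2,0],[4,0,-5,0],[7,0,-9,0],[10,0,-13,0],[14,0,-17,0]]]'
python3 -m pendant '[[[3,0,0,0],[6,0,0,0],[6,0,0,0],[6,0,0,0]]]'
python3 - <<'E'
from h import *
s=snap('side','s6.png'); c=snap('scene','c6.png'); cams.camera('wrist')
for n in('side','scene','wrist'):
  for t in ["flux_pot","solvent_dropper","solder_spool","rod_handle","hood"]:
    for r in models.regions_of(n,t)[:1]: print(n,t,round(r['score'],2),r['point'])
E
```

```text
clock: 14.6
eef_pos: [506.9, -90.8, 118.7]
eef_rot: [3.141, -0.0, 1.33]
wrist_force: [-0.1, -0.6, -0.6]
finger_gap: 0.4
clock: 15.1
eef_pos: [538.9, 41.1, 286.1]
eef_rot: [3.14, -0.0, 1.33]
wrist_force: [0.8, -0.5, 0.5]
finger_gap: 0.3
clock: 15.5
eef_pos: [553.2, 98.3, 283.5]
eef_rot: [-3.141, 0.0, 1.332]
wrist_force: [-0.2, -0.8, -0.0]
finger_gap: 0.6
side flux_pot 0.68 [356.1, 310.4]
side solvent_dropper 0.89 [241.4, 185.0]
side solder_spool 0.68 [434.1, 207.8]
side rod_handle 0.96 [296.3, 195.2]
side hood 0.81 [321.8, 128.1]
scene flux_pot 0.87 [390.8, 292.0]
wrist solvent_dropper 0.66 [508.7, 384.5]
wrist rod_handle 0.29 [327.8, 388.9]
```

View pics/s6.png

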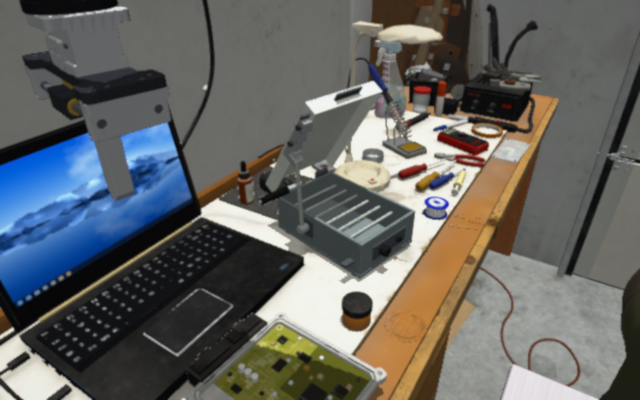

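View pics/c6.png

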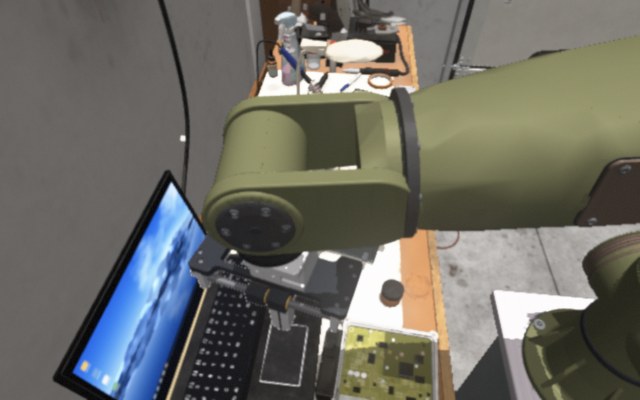

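```bash
python3 - <<'E'
from h import *
a=cv2.imread('pics/s6.png')[80:250,255:390]; cv2.imwrite('pics/z6.png',cv2.resize(a,None,fx=3.5,fy=3.5,interpolation=2))
c=cams.camera('side'); p=[500.96,-297.43,-.238]
for th in (1.5,1.6,1.65):print(th,(proj(c,B2W(p,[[20-150*np.cos(th),89,55+150*np.sin(th)]]))-[255,80])*3.5)
for h in(.85,.96,1.05):
  print(h,(proj(c,B2W(p,[[110-228*np.cos(h),y,85+228*np.sin(h)] for y in(81,-81)]))-[255,80])*3.5)
E
```

```text
1.5 [[172.70361371 260.51407983]]
1.6 [[151.31362694 250.28315156]]
1.65 [[140.86957188 246.34843461]]
0.85 [[261.02518868 181.4036058 ]
 [491.35400754  93.09882079]]
0.96 [[229.080642   135.84437139]
 [462.22341113  53.78018734]]
1.05 [[201.44486958 102.03072358]
 [436.56394937  24.73134198]]
```

View pics/z6.png

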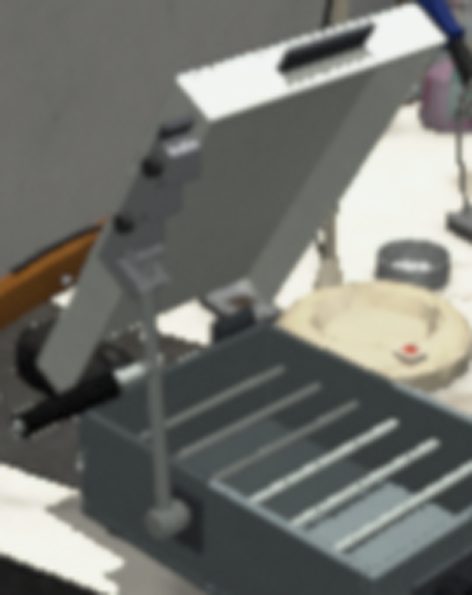

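```bash
python3 -c "
from cell import manip
s=manip.read_state();print(s['clock'],s['wrist_force']);print(manip.sign_off())"
```

```text
16.45 [ 0.20343414 -0.7377669   0.23741125]
the job is handed in; nothing more can be done
None
```

The hood is fully open and resting on the prop rod in the last notch. I handed the job in at 16.45 s; it reported no verdict.

- **Push:** I pushed the handle to the rear with the closed fingers, about 10 mm/s at first and 5 mm/s near the end. The riding force stayed around 2–7 N over the teeth. I stepped on until the rod stopped moving, about 14 N at the end stop, then backed off and moved the arm clear.
- **Rod and hood:** Before I backed off, the handle's position put the rod at about 1.65 rad. Afterwards it stood at about 1.61 rad, which fits the tip settling back into the last notch. In the last side picture it is still standing there, with the hood at about 1.0 rad.
- **Nearby objects:** The flux pot, solvent bottle and solder spool stayed within about 2 pixels of their starting places in the side picture.
- **Contact:** The wrist force was near zero, so the robot was touching nothing.

I saw no sudden force drop at the last tooth. That the tip is in the last notch rests on the rigid end stop, the settling back and the side picture.

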